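Clamp the slip stack in the padding press

ROBOT

A 6-joint arm with a two-finger parallel gripper is mounted at the origin on the work surface. World frame = base frame: x ahead of the robot, y to its left, z up, the work surface at z = 0. Lengths are in m, angles in rad, forces in N, time in s.
With the tool pointing down it reaches from about 0.25 to 0.775 m from the base axis. Payload 4 kg.
Tool frame: the origin (TCP) lies on the centre line of the jaws, within the pads' length; the fingertips stand 17 mm ahead of it and the grasp point (between the pads) lies 2 mm behind it; z points along the fingers, y is the line along which they close (so a half turn about z gives the same grasp; the last joint's range is limited). The gripper opens to 94 mm and grips with 3 to 60 N. Pads are 16 mm wide; open, the fingers measure 119 mm over their backs; the gripper's body (75 mm by 177 mm) begins 78 mm behind the grasp point.
Start: joints at [-0.103, 0.087, 1.371, -0, 1.684, -0.103], TCP at [0.55, -0, 0.223] pointing down, gripper open.
Joint ranges: [-3.1, 3.1], [-0.76, 2.03], [0.27, 2.55], [-1.08, 4.22], [0.17, 2.65], [-2.57, 2.57]. Speed limits (rad/s): [2.79, 2.79, 3.14, 3.14, 3.14, 3.14].

INTERFACE

Orientations are given as [roll, pitch, yaw] about the fixed x, y, z axes, in that order (R = Rz(yaw) Ry(pitch) Rx(roll)).
In Python, from bench import robot gives the robot as it stands.
- The arm moves only by the tool servo_tool, never from a script. Its argument "plan" is a list of rows, each a list of 7 numbers: the shift along the tool's x, y, z normalised to -1 to 1, where 1 is 0.1 m, then the turn, a rotation vector about the tool's x, y, z normalised to -1 to 1, where 1 is pi/2 rad, then the finger opening in mm, from 0 to 94. In form: [[x, y, z, ax, ay, az, gripper], ...]. A call has 1 to 12 rows; each row is the pose to reach, as a shift and turn from the pose commanded when the call began, along the tool's axes at that moment; what a row does not reach only later rows make up. A row lasts 1/12 s, in which the tool goes at most 41.7 mm and 7.16 degrees, less where a joint would pass 70% of its speed; a pose out of reach is approached as far as the arm can. A call with a number of a shift or a turn outside -1 to 1 is refused whole. A call with a gripper value outside its range is refused whole. The fingers move at their own pace and stop on an object; the grip force is fixed at half the most. Time passes only in rows, so rows that repeat a pose let the fingers close. It gives the time, the measured TCP pose, the force, the opening and the grip force at its end, in the units of the state.
- robot.get_obs(): the state, without advancing time (a new reading comes with each control period).
- robot.snapshot(name): name is "scene" or "side" or "wrist"; returns the picture (480x640x3 uint8, red, green, blue); there is no depth.
- robot.camera_params(name): a dict with "camera_matrix" (3x3 intrinsics, pixels), "rvec" (rotation vector, rad) and "tvec" (3), from world to camera coordinates, as OpenCV has them; the wrist camera has in their place "tool_from_camera" (4x4, takes a point from camera to tool coordinates, whose origin is the TCP and whose axes are the flange's). Camera axes: x right, y down, z forward; pixel columns grow to the right and rows downward; lengths in m; the calibration is good to about 2 mm. A picture is of the moment at which its call begins: read the wrist's pose just before it. camera_params takes no time and is no camera call.
- robot.close_job(): hands the job in; it is judged then, once.
Trained networks look in the newest picture that a camera, given by its name, has taken for a name from the list of things; names that differ only in an ending like _2 or _b are one class to them, and where a whole thing is asked for, a point or a joint stands for the part that bears it (a point fixed in the world has none). Each returns a list of dicts, best first, with "conf" (0 to 1); they miss things now and then, are a little off and sometimes report something else, mostly with a low value. They report only what shows in the picture. A call takes as long as a camera call. They do not tell look-alikes from the thing itself.
- robot.find_in(thing, camera): "extent" ([centre column, centre row, width, height] in pixels, round what is visible of it).
The state is a dict: "time": time; "joint_positions": joint angles; "qvel": joint speeds; "joint_torque": joint torques, N m; "tool_pos": TCP position; "ee_rot": TCP orientation; "wrist_force": force on the tool from outside, world axes, zero at the start; "wrist_torque": the same for the moment, N m; "width": finger opening in m; "finger_force": force on a finger pad.
Only numpy, scipy, OpenCV 4.12 (cv2) and the standard library are available. Lean on these libraries where they do the work, as an engineer would, in place of code of your own. Each camera call takes 0.05 s, during which the arm holds its last target. There are 200 camera calls.

TASK

Clamp the stack of slips that lies in the padding press: push the strap by its upright post with the outside of a finger, over the stack until it stops at the stud, and only then push the cam lever fully down with a fingertip. Pinch and lift nothing, do not shift the stack of slips, and leave the other things on the counter standing where they are.

Things in the scene. Friction and masses are not known exactly. Their poses are not given: they have to be found in the camera images.
- press: The padding press, a grey base plate 200 (x) x 240 (y) x 12 mm fixed to the counter, with aluminium fences 32 mm high on two sides of the stack. Origin: underside, 5 mm to -y of the plate's middle; z up. The strap's pivot stud stands at its y = +90 mm, the stud with the cam lever at y = -80 mm (both x = 0). The press stands in another place and yaw each time.
- strap (a joint): Angle of the steel strap about the upright pivot, rad: 0 = home, fully over the stack (strap along the press's -y, slot round the lever's stud, hard stop); positive = swung away, clockwise seen from above, towards the press's -x side (at 1.57 it points along -x). Range 0 to 2.0; it starts swung away. It stays where it is left; pushing at the post takes about 2 N.
- strap_pivot (a point): On the pivot axis, at the height of the strap's top face (54 mm above the counter). A nut there rises to 61 mm and the stud to 66 mm. The strap is 24 mm wide, 8 mm thick and reaches 191 mm from the pivot; it is always level and its underside is 4 mm above the stack.
- post (a point): Middle of the black upright finger post on the strap: 16 mm in diameter, 40 mm tall, its foot on the strap's top face (54 mm above the counter), its top at 94 mm. It stands 100 mm from the pivot axis, along the strap.
- lever (a joint): Angle of the cam lever about its level hinge (parallel to the press's x), rad: 0 = up, leaning outwards to the press's -y at 0.95 rad above level; 1.0 = fully down at a hard stop, about level, pointing along -y. It starts near 0. It stays where it is left; about 5 N at the paddle moves it.
- lever_hinge (a point): The cam lever's hinge, on top of its stud: 66 mm above the counter, 170 mm from the strap's pivot (y = -80 mm in the press). The lever reaches 92 mm from here; nothing lies under it.
- paddle (a point): Middle of the black paddle of the cam lever, 70 mm from the hinge: paddle 45 mm long (47 to 92 mm from the hinge), 24 mm wide, 12 mm thick; this point is at mid thickness; its y axis runs along the lever (-y outwards), its z axis out of the upper face.
- slips: Loose stack of paper slips lying on the press's plate between the fences, 150 x 90 x 30 mm, long side along the press's x; origin at the middle of its underside, 12 mm above the counter.
- glue_pot: Bystander: white jar, 60 mm across, 78 mm tall, behind the press (its +x side); origin under its middle.
- stamp: Bystander: wooden rubber stamp, 38 mm across, 68 mm tall, on the press's -x, -y side; origin under its middle.
- clip_cup: Bystander: small grey cup, 64 mm across, 50 mm tall, behind the press (its +x, +y side); origin under its middle.
- stapler: Bystander: stapler, 150 x 36 x 46 mm, at the right; origin under its middle.
- pen_pot: Bystander: pot 76 mm across and 95 mm tall with pens up to 155 mm; origin under its middle.
- mug: Bystander: white mug, 76 mm across, 90 mm tall, at the left; origin under its middle.
- tape_dispenser: Bystander: black tape dispenser, 140 x 55 mm, 84 mm tall, at the left; origin under its middle.
Things that resemble listed ones, but are neither listed nor needed, are in the scene too. What is meant by the slips is not purple or yellow, and is the larger of those in its own colour.

How it is judged:
On the way, in this order (a step that is already met when the one before it is completed fails the run):
1. the strap is swung home over the stack (within 0.06 rad of its stop) while the lever is still up (value of joint strap below 0.06 rad and value of joint lever below 0.4 rad), for 0.2 s.
2. the cam lever is pushed fully down (0.9 rad or more) (value of joint lever above 0.9 rad and value of joint strap below 0.06 rad), for 0.2 s.
At the end, for the whole second after the job is handed in: The strap is within 0.06 rad of its stop over the stack, the cam lever is at 0.9 rad or more of its 1.0 rad travel, both at rest, and the stack of slips lies within 15 mm of where it was; the other things stand within 30 mm of where they were (all of step 2 and distance of slips from where it was at the start of the episode below 0.015 m and linear speed of slips below 0.01 m/s and velocity of joint lever between -0.05 and 0.05 rad/s and velocity of joint strap between -0.05 and 0.05 rad/s and distance of each of glue_pot, stamp, clip_cup, stapler, pen_pot, mug, tape_dispenser from where it was at the start of the episode below 0.03 m and angle between each of glue_pot, stamp, clip_cup, stapler, pen_pot, mug, tape_dispenser's own z axis and vertical below 0.5 rad); the robot touches nothing.
It fails at once if the cam lever is pushed down (past 0.4 rad) before the strap is home (value of joint lever above 0.4 rad and value of joint strap above 0.08 rad).
It fails at once if the stack of slips is lifted or shifted by more than 15 mm (distance of slips from where it was at the start of the episode above 0.015 m).
It fails at once if another thing on the counter is lifted, carried, shifted by more than 30 mm or knocked over (distance of any of glue_pot, stamp, clip_cup, stapler, pen_pot, mug, tape_dispenser from where it was at the start of the episode above 0.03 m or angle between any of glue_pot, stamp, clip_cup, stapler, pen_pot, mug, tape_dispenser's own z axis and vertical above 0.5 rad).
It fails at once if the strap's post is pinched between the fingers (horizontal distance between the grasp point and post below 0.008 m and distance between the grasp point and post below 0.022 m).
It fails at once if the cam lever is pinched between the fingers (x of the grasp point in the frame of paddle between -0.01 and 0.01 m and y of the grasp point in the frame of paddle between -0.025 and 0.025 m and z of the grasp point in the frame of paddle between -0.01 and 0.01 m).
It also fails if it takes over 61 s, if anything falls off the work surface, if the arm or the gripper's body presses on something with over 40 N, if the wrist force passes 120 N, or if a joint passes its speed limit or range.

## Working session

There is one attempt and no reset: what is moved stays moved. The work goes in short steps, Python scripts to look and compute and a tool call to move; the robot and the scene stay as the last step left them, time stands still between calls to the robot, and variables do not carry over. Pictures are saved under pics/ and viewed, at most 10 in all, crops included, and the job is handed in when it is done.

Besides the shell and the picture viewer there is one more tool, called after "Request:" as a command line: name --pt "numbers of a row" for each row, then --argument value for the rest. servo_tool: Moves the arm, as the interface text tells. Scaled input: -1 to 1 covers 0.1 m each way for a shift and pi/2 rad each way for a turn. Its arguments: {"type":"object","properties":{"plan":{"type":"array","items":{"type":"array","items":{"type":"number"}}}},"required":["plan"]}

```bash
mkdir -p pics; cat > h.py <<'E'
import numpy as np, cv2
from bench import robot
def cam(n):
    p=robot.camera_params(n); return np.array(p["camera_matrix"]),np.array(p["rvec"],float),np.array(p["tvec"],float).ravel()
def proj(n,P):
    K,r,t=cam(n); return cv2.projectPoints(np.array(P,float).reshape(-1,1,3),r,t,K,None)[0].reshape(-1,2)
def unproj(n,uv,z):
    K,r,t=cam(n); R=cv2.Rodrigues(r)[0]; d=R.T@np.linalg.inv(K)@np.array([uv[0],uv[1],1.]); c=-R.T@t
    return c+d*(z-c[2])/d[2]
E
python3 - <<'E'
from h import *
for n in ("scene","side"):
    im=robot.snapshot(n); cv2.imwrite(f"pics/{n}0.png",im[:,:,::-1])
    K,r,t=cam(n); print(n,K[0,0],-cv2.Rodrigues(r)[0].T@t)
    for th in ("press","post","strap","lever","paddle","slips","stamp","glue_pot"):
        print(th,[(np.round(d["extent"]).astype(int).tolist(),round(d["conf"],2)) for d in robot.find_in(th,n)][:4])
print(robot.get_obs()["tool_pos"],robot.get_obs()["ee_rot"],robot.get_obs()["time"])
E
```

```text
scene 527.3503604592046 [1.39094721 0.63708221 1.09386839]
press [([320, 229, 118, 100], 0.9)]
post []
strap [([352, 223, 52, 42], 0.61), ([280, 197, 26, 34], 0.49)]
lever [([279, 198, 27, 33], 0.59), ([257, 251, 25, 33], 0.36)]
paddle [([280, 200, 27, 36], 0.83)]
slips [([197, 246, 58, 51], 0.94), ([253, 191, 39, 24], 0.88), ([385, 263, 46, 37], 0.78), ([309, 231, 60, 52], 0.67)]
stamp [([258, 250, 22, 33], 0.54), ([297, 182, 15, 24], 0.45)]
glue_pot [([259, 250, 20, 33], 0.6)]
side 480.012245089896 [ 0.19220302 -1.03626815  0.88669461]
press [([295, 272, 123, 68], 0.57)]
post [([269, 245, 70, 22], 0.76)]
strap [([270, 248, 67, 19], 0.86), ([280, 316, 13, 23], 0.41)]
lever [([297, 272, 122, 72], 0.56)]
paddle [([324, 271, 11, 11], 0.54)]
slips [([324, 340, 51, 42], 0.87), ([310, 267, 56, 36], 0.64), ([418, 300, 71, 44], 0.6)]
stamp [([278, 318, 12, 20], 0.72), ([295, 271, 125, 72], 0.62)]
glue_pot [([369, 262, 20, 32], 0.87)]
[ 5.50032836e-01 -2.79609956e-05  2.22539494e-01] [3.14142180e+00 3.78957785e-05 1.57074968e+00] 0.9
```

```bash
python3 - <<'E'
import cv2
a=cv2.imread("pics/scene0.png"); b=cv2.imread("pics/side0.png")
cv2.imwrite("pics/scene_c.png",cv2.resize(a[140:320,150:430],None,fx=2.857,fy=2.857,interpolation=cv2.INTER_CUBIC))
cv2.imwrite("pics/side_c.png",cv2.resize(b[210:390,190:470],None,fx=2.857,fy=2.857,interpolation=cv2.INTER_CUBIC))
E
```

```text
(no output)
```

View pics/scene_c.png

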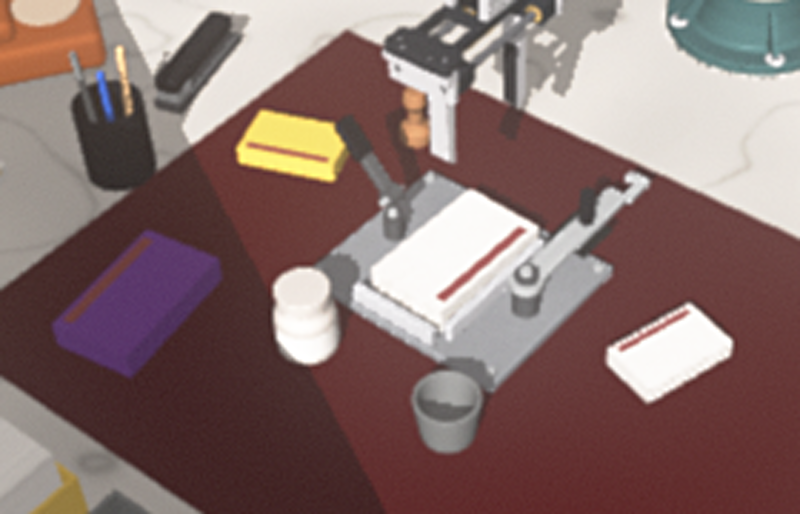

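View pics/side_c.png

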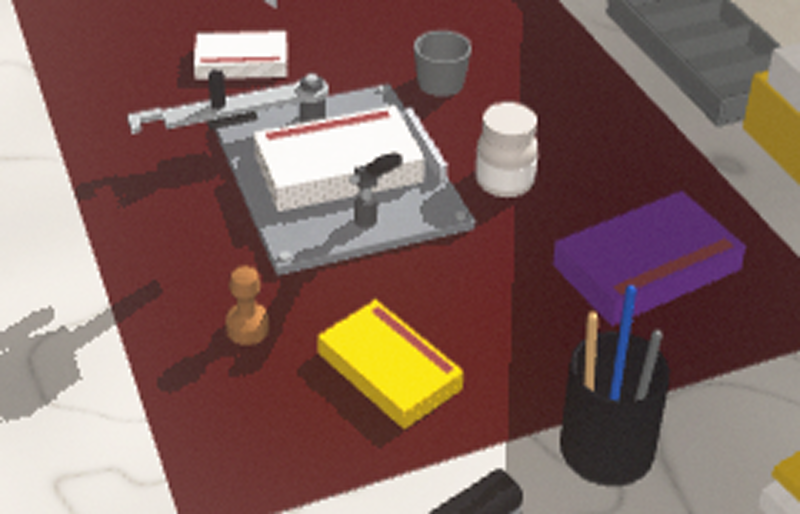

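The candidates for the slips in the scene picture are the purple pack (197,246), the yellow pack (253,191), the small white pack (385,263) and the large white one in the press (309,231). The large white one is the slips, and both crops confirm it. The strap is swung away with its post top at about (356,207). The lever is up with its tip at about (272,183). The stamp stands at about (295,180), and there is one press. Next I fit the press model to both views.

```bash
cat > fit.py <<'E'
from h import *
from scipy.optimize import least_squares
sc=lambda p:np.array(p)/2.857+[150,140]
sd=lambda p:np.array(p)/2.857+[190,210]
# name: scene crop, side crop
obs={'pp':((492,382),(388,86)),'pm':((318,264),(475,224)),'mm':((432,174),(280,270)),'mp':((610,268),(215,122)),
'nut':((526,266),(312,78)),'post':((588,191),(217,73)),'tip':((348,122),(397,158))}
def model(v):
    x,y,w,s,l=v
    c={'pp':(.1,.125,.012),'pm':(.1,-.115,.012),'mm':(-.1,-.115,.012),'mp':(-.1,.125,.012),'nut':(0,.09,.064),
     'post':(-.1*np.sin(s),.09-.1*np.cos(s),.094)}
    a=.95-l; c['tip']=(0,-.08-.088*np.cos(a),.066+.088*np.sin(a))
    R=np.array([[np.cos(w),-np.sin(w),0],[np.sin(w),np.cos(w),0],[0,0,1]])
    return {k:R@np.array(p)+[x,y,0] for k,p in c.items()}
def res(v):
    m=model(v); P=np.array([m[k] for k in obs])
    return np.r_[(proj("scene",P)-[sc(obs[k][0]) for k in obs]).ravel(),(proj("side",P)-[sd(obs[k][1]) for k in obs]).ravel()]
best=min((least_squares(res,[.5,0,w,1.2,0.05],loss='soft_l1') for w in np.arange(-3,3.2,.75)),key=lambda r:r.cost)
if __name__=="__main__":
    print(best.x,best.cost); print(np.round(res(best.x).reshape(2,-1,2),1))
    for k,p in model(best.x).items(): print(k,np.round(p,4))
    for n,uv in (("side",sd((248,338))),("side",sd((510,188)))): print(np.round(unproj(n,uv,0),3))
E
python3 fit.py
```

```text
[ 0.55530214 -0.03012312 -0.02759902  1.58477296  0.09348184] 20.421750670035696
[[[-1.3  1. ]
  [-6.   2.9]
  [-1.6 -2.1]
  [ 0.2 -1. ]
  [-0.8  1.2]
  [-0.4  0.1]
  [-2.1 -0.4]]

 [[ 0.1 -1.1]
  [-0.  -1.2]
  [-1.9 -0.8]
  [-1.6 -1.2]
  [-0.7  0.3]
  [-1.1 -0.2]
  [-3.4 -0.1]]]
pp [0.6587 0.0921 0.012 ]
pm [ 0.6521 -0.1478  0.012 ]
mm [ 0.4522 -0.1423  0.012 ]
mp [0.4588 0.0976 0.012 ]
nut [0.5578 0.0598 0.064 ]
post [0.4579 0.064  0.094 ]
tip [ 0.5515 -0.1677  0.1325]
[ 0.406 -0.207  0.   ]
[ 0.712 -0.103  0.   ]
```

```bash
python3 - <<'E'
from h import *
o=robot.get_obs(); im=robot.snapshot("wrist"); cv2.imwrite("pics/w0.png",im[:,:,::-1])
p=robot.camera_params("wrist"); print(p, o["tool_pos"],o["ee_rot"])
E
```

```text
{'camera_matrix': array([[408.32944099,   0.        , 314.96719885],
       [  0.        , 408.32944099, 236.20427294],
       [  0.        ,   0.        ,   1.        ]]), 'tool_from_camera': array([[-1.00978451e-03, -9.59217603e-01, -2.82666890e-01,
         8.30006349e-02],
       [ 9.99999489e-01, -9.80596860e-04, -2.44734103e-04,
        -1.32055909e-03],
       [-4.24290044e-05, -2.82666992e-01,  9.59218103e-01,
        -1.62076957e-01],
       [ 0.00000000e+00,  0.00000000e+00,  0.00000000e+00,
         1.00000000e+00]])} [ 5.50032836e-01 -2.79609956e-05  2.22539494e-01] [3.14142180e+00 3.78957785e-05 1.57074968e+00]
```

View pics/w0.png

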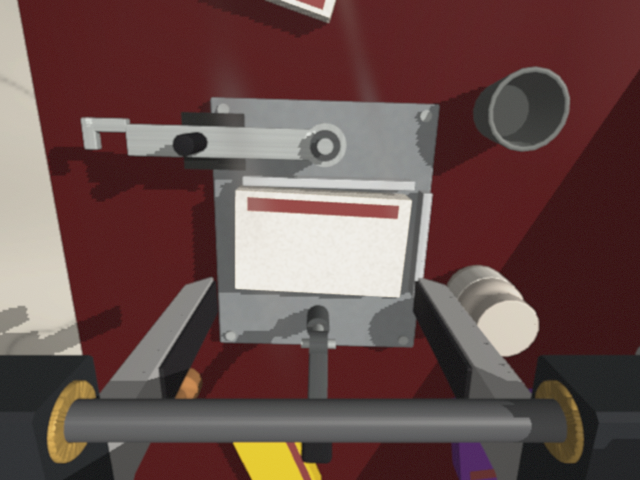

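The wrist view shows the plate corners at (211,98), (438,105), (413,346) and (221,342). The nut is at (325,144), the post top at about (185,145) and the lever tip at about (317,460). I add these to the fit.

```bash
cat > fit2.py <<'E'
from fit import *
from scipy.spatial.transform import Rotation as Ro
p=robot.camera_params("wrist"); T=p["tool_from_camera"]
W=np.eye(4); W[:3,:3]=Ro.from_euler('xyz',[3.14142,3.8e-5,1.57075]).as_matrix(); W[:3,3]=[.55003,0,.22254]
C=np.linalg.inv(W@T)
def pw(P): return cv2.projectPoints(np.array(P).reshape(-1,1,3),cv2.Rodrigues(C[:3,:3])[0],C[:3,3],np.array(p["camera_matrix"]),None)[0].reshape(-1,2)
ow={'mp':(211,98),'pp':(438,105),'pm':(413,346),'mm':(221,342),'nut':(325,145),'post':(185,145),'tip':(317,458)}
def res2(v):
    m=model(v); r=res(v); r[2:4]=0
    return np.r_[r,((pw([m[k] for k in ow])-[ow[k] for k in ow])).ravel()]
b2=least_squares(res2,best.x,loss='soft_l1').x
if __name__=="__main__":
    print(b2); print(np.round(res2(b2).reshape(3,-1,2),1))
    for k,q in model(b2).items(): print(k,np.round(q,4))
E
python3 fit2.py
```

```text
[ 0.55450334 -0.02960283 -0.03030478  1.57325255  0.10203431]
[[[-1.1  1. ]
  [ 0.   0. ]
  [-1.2 -2.2]
  [ 0.5 -1. ]
  [-0.5  1.2]
  [-0.4 -0.1]
  [-1.8 -0.5]]

 [[-0.  -1.2]
  [-0.4 -1.2]
  [-2.4 -0.9]
  [-1.8 -1.3]
  [-0.9  0.2]
  [-1.2 -0.1]
  [-3.9  0.2]]

 [[-0.6 -0.5]
  [ 3.  -0.4]
  [ 1.   2. ]
  [-0.6  1. ]
  [ 1.   1.6]
  [-1.4  0. ]
  [ 0.4 -1.3]]]
pp [0.6582 0.0923 0.012 ]
pm [ 0.651  -0.1476  0.012 ]
mm [ 0.4511 -0.1415  0.012 ]
mp [0.4583 0.0984 0.012 ]
nut [0.5572 0.0604 0.064 ]
post [0.4573 0.0636 0.094 ]
tip [ 0.5503 -0.1678  0.132 ]
```

Request:
servo_tool --pt "0.5 -0.4 0 0 0 0.3 0" --pt "1 -0.93 0 0 0 1 0" --pt "1 -0.93 0 0 0 1 0" --pt "1 -0.93 0 0 0 1 0" --pt "1 -0.93 0 0 0 1 0" --pt "1 -0.93 0 0 0 1 0" --pt "1 -0.93 0 0 0 1 0" --pt "1 -0.93 0 0 0 1 0" --pt "1 -0.93 0 0 0 1 0" --pt "1 -0.93 0 0 0 1 0" --pt "1 -0.93 0 0 0 1 0" --pt "1 -0.93 0 0 0 1 0"

```text
time: 1.95
tool_pos: [0.457, 0.1, 0.2226]
ee_rot: [3.142, -0.0, 0.068]
wrist_force: [-1.0, 0.1, -0.2]
width: 0.0177
finger_force: 0.0
```

Request:
servo_tool --pt "0 -0.08 0 0 0 0.043 0" --pt "0 -0.08 0.3 0 0 0.043 0" --pt "0 -0.08 0.6 0 0 0.043 0" --pt "0 -0.08 0.9 0 0 0.043 0" --pt "0 -0.08 0.9 0 0 0.043 0" --pt "0 -0.08 0.9 0 0 0.043 0" --pt "0 -0.08 0.9 0 0 0.043 0"

```text
time: 2.53
tool_pos: [0.4574, 0.1081, 0.1343]
ee_rot: [-3.141, -0.003, 0.007]
wrist_force: [-0.5, 0.3, 0.4]
width: 0.0001
finger_force: 0.0
```

```bash
python3 - <<'E'
from h import *
o=robot.get_obs(); print(o["tool_pos"],o["ee_rot"],o["width"],o["time"])
a=robot.snapshot("scene")[150:250,280:440,::-1]; b=robot.snapshot("side")[190:290,200:360,::-1]
cv2.imwrite("pics/ab.png",np.vstack([cv2.resize(i,None,fx=3,fy=3,interpolation=cv2.INTER_CUBIC) for i in (a,b)]))
E
```

```text
[0.45742484 0.10806715 0.1342751 ] [-3.14135065e+00 -2.60184763e-03  6.89440244e-03] 0.0001151573271833477 2.5333
```

View pics/ab.png

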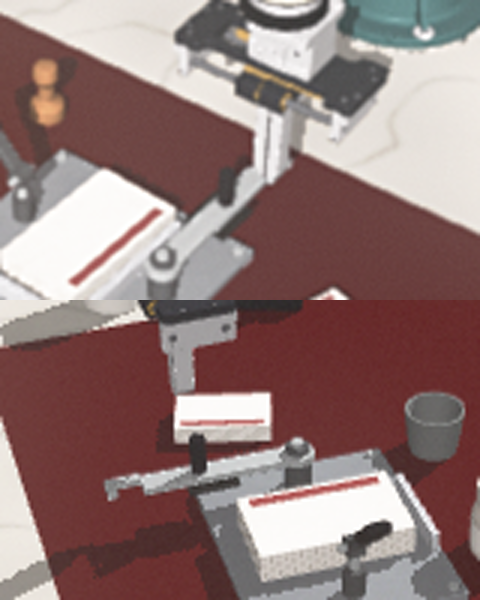

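The closed fingers hang behind the post on its +y side and clear of everything, so I lower them.

Request:
servo_tool --pt "0 0 0.25 0 0 0 0" --pt "0 0 0.47 0 0 0 0" --pt "0 0 0.47 0 0 0 0" --pt "0 0 0.47 0 0 0 0"

```text
time: 2.97
tool_pos: [0.4566, 0.108, 0.0862]
ee_rot: [3.142, -0.0, 0.007]
wrist_force: [0.1, 0.1, 0.6]
width: 0.0004
finger_force: 0.0
```

```bash
python3 - <<'E'
from h import *
o=robot.get_obs(); p=o["tool_pos"]; yaw=o["ee_rot"][2]; print(p,o["ee_rot"],o["wrist_force"])
piv=np.array([.5572,.0604]); 
def tcp(s,over=0): # strap angle -> TCP, yaw
    w=-.0303+ (np.pi/2-s)   # rotation from start (s=pi/2)
    u=np.array([-np.cos(w),-np.sin(w)]); n=np.array([np.sin(w),-np.cos(w)])
    return piv+.1*u-n*(.0205-over), w
for s in np.r_[1.57,np.arange(1.5,-.01,-.125)]:
    q,w=tcp(s); d=q-p[:2]
    # tool axes at call start with yaw 0: x=+X, y=-Y
    print(round(s,3),np.round(q,4),"row",np.round([d[0]/.1,-d[1]/.1],3),"az",round(-(w-yaw)/(np.pi/2),3))
E
```

```text
[0.4565751 0.1079588 0.0862092] [ 3.14159028e+00 -9.88944944e-05  6.82486949e-03] [0.08452956 0.11396611 0.63443811]
1.57 [0.4578 0.0838] row [0.013 0.241] az 0.023
1.5 [0.4565 0.0768] row [-0.001  0.311] az -0.021
1.375 [0.4552 0.0641] row [-0.014  0.438] az -0.101
1.25 [0.4555 0.0514] row [-0.011  0.566] az -0.181
1.125 [0.4574 0.0388] row [0.009 0.692] az -0.26
1.0 [0.4609 0.0265] row [0.043 0.814] az -0.34
0.875 [0.4659 0.0148] row [0.093 0.932] az -0.419
0.75 [0.4723 0.0038] row [0.157 1.042] az -0.499
0.625 [ 0.48   -0.0064] row [0.234 1.144] az -0.578
0.5 [ 0.4889 -0.0155] row [0.324 1.235] az -0.658
0.375 [ 0.4989 -0.0234] row [0.424 1.314] az -0.738
0.25 [ 0.5098 -0.03  ] row [0.533 1.38 ] az -0.817
0.125 [ 0.5215 -0.0352] row [0.649 1.432] az -0.897
0.0 [ 0.5337 -0.0389] row [0.771 1.469] az -0.976
```

Request:
servo_tool --pt "0 0.12 0 0 0 0 0" --pt "0 0.24 0 0 0 0 0" --pt "0 0.31 0 0 0 -0.02 0" --pt "-0.01 0.375 0 0 0 -0.06 0" --pt "-0.014 0.44 0 0 0 -0.1 0" --pt "-0.012 0.5 0 0 0 -0.14 0" --pt "-0.011 0.566 0 0 0 -0.18 0" --pt "0 0.63 0 0 0 -0.22 0" --pt "0.009 0.69 0 0 0 -0.26 0" --pt "0.025 0.755 0 0 0 -0.3 0" --pt "0.043 0.815 0 0 0 -0.34 0" --pt "0.068 0.875 0 0 0 -0.38 0"

```text
time: 3.97
tool_pos: [0.4649, 0.0207, 0.0883]
ee_rot: [3.141, -0.003, 0.607]
wrist_force: [-2.3, 2.2, 0.2]
width: 0.0005
finger_force: 1.1
```

```bash
python3 - <<'E'
from h import *
o=robot.get_obs(); p=o["tool_pos"]; yaw=o["ee_rot"][2]; print(p,o["ee_rot"],o["wrist_force"])
b=robot.snapshot("side"); print(robot.find_in("strap","side")[:2])
cv2.imwrite("pics/s2.png",np.vstack([cv2.resize(i,None,fx=3,fy=3,interpolation=cv2.INTER_CUBIC) for i in (robot.snapshot("scene")[150:250,260:420,::-1],b[200:300,220:380,::-1])]))
piv=np.array([.5572,.0604]); c,s_=np.cos(yaw),np.sin(yaw); X=np.array([c,s_]); Y=np.array([s_,-c])
for s in np.arange(.9375,-.07,-.0625):
    w=-.0303+(np.pi/2-s); u=np.array([-np.cos(w),-np.sin(w)]); n=np.array([np.sin(w),-np.cos(w)])
    d=piv+.1*u-n*.0205-p[:2]; print(round(s,3),np.round([d@X/.1,d@Y/.1,-(w-yaw)/(np.pi/2)],3))
E
```

```text
[0.46485577 0.02073738 0.08830204] [ 3.14072728e+00 -2.96872556e-03  6.07053050e-01] [-2.26244709  2.23907479  0.24129765]
[{'extent': [279.7, 260.0, 52.2, 39.2], 'conf': 0.6}, {'extent': [232.4, 178.9, 34.6, 35.1], 'conf': 0.34}]
0.938 [-0.014 -0.008  0.003]
0.875 [-0.026  0.055 -0.037]
0.812 [-0.033  0.118 -0.077]
0.75 [-0.036  0.182 -0.117]
0.688 [-0.035  0.246 -0.157]
0.625 [-0.03   0.309 -0.196]
0.562 [-0.022  0.372 -0.236]
0.5 [-0.009  0.435 -0.276]
0.438 [ 0.008  0.497 -0.316]
0.375 [ 0.028  0.557 -0.356]
0.312 [ 0.052  0.616 -0.395]
0.25 [ 0.08   0.674 -0.435]
0.188 [ 0.111  0.729 -0.475]
0.125 [ 0.146  0.783 -0.515]
0.062 [ 0.184  0.834 -0.554]
0.0 [ 0.225  0.883 -0.594]
-0.062 [ 0.269  0.929 -0.634]
```

View pics/s2.png

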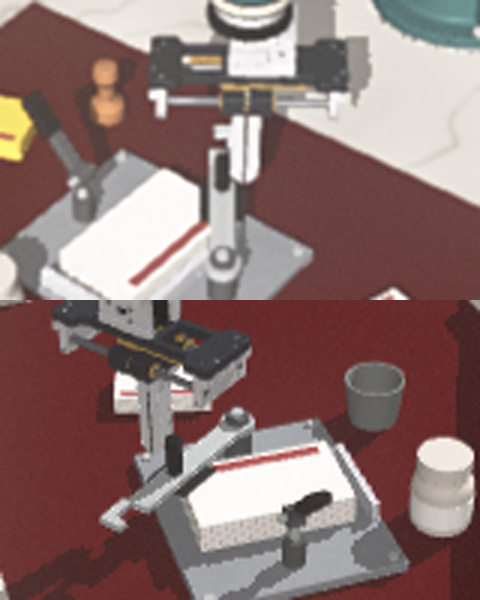

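The post is against the finger's outside and the strap is swinging. I continue along the arc.

Request:
servo_tool --pt "-0.026 0.055 0 0 0 -0.037 0" --pt "-0.033 0.12 0 0 0 -0.077 0" --pt "-0.036 0.18 0 0 0 -0.117 0" --pt "-0.035 0.245 0 0 0 -0.157 0" --pt "-0.03 0.31 0 0 0 -0.196 0" --pt "-0.022 0.37 0 0 0 -0.236 0" --pt "-0.009 0.435 0 0 0 -0.276 0" --pt "0.008 0.5 0 0 0 -0.316 0" --pt "0.028 0.557 0 0 0 -0.356 0" --pt "0.052 0.616 0 0 0 -0.395 0" --pt "0.08 0.674 0 0 0 -0.435 0" --pt "0.11 0.73 0 0 0 -0.475 0"

```text
time: 5.12
tool_pos: [0.515, -0.0328, 0.087]
ee_rot: [3.14, -0.001, 1.352]
wrist_force: [-1.6, 2.3, 0.8]
width: 0.0003
finger_force: 1.1
```

```bash
cat > arc.py <<'E'
from h import *
o=robot.get_obs(); p=o["tool_pos"]; yaw=o["ee_rot"][2]; print(p,o["ee_rot"],o["wrist_force"])
piv=np.array([.5572,.0604]); c,s_=np.cos(yaw),np.sin(yaw); X=np.array([c,s_]); Y=np.array([s_,-c])
for s in np.arange(.25,-.14,-.0625):
    w=-.0303+(np.pi/2-s); u=np.array([-np.cos(w),-np.sin(w)]); n=np.array([np.sin(w),-np.cos(w)])
    d=piv+.1*u-n*.0205-p[:2]; print(round(s,3),np.round([d@X/.1,d@Y/.1,-(w-yaw)/(np.pi/2)],3))
E
python3 arc.py
```

```text
[ 0.51495124 -0.03284489  0.08704829] [ 3.14046136e+00 -8.13824967e-04  1.35177976e+00] [-1.5814446   2.30888765  0.75420488]
0.25 [ 0.016 -0.056  0.039]
0.188 [ 0.002  0.006 -0.001]
0.125 [-0.009  0.069 -0.041]
0.062 [-0.016  0.132 -0.08 ]
0.0 [-0.019  0.196 -0.12 ]
-0.062 [-0.018  0.26  -0.16 ]
-0.125 [-0.012  0.323 -0.2  ]
```

Request:
servo_tool --pt "-0.005 0.035 0 0 0 -0.02 0" --pt "-0.009 0.07 0 0 0 -0.04 0" --pt "-0.013 0.1 0 0 0 -0.06 0" --pt "-0.016 0.13 0 0 0 -0.08 0" --pt "-0.018 0.16 0 0 0 -0.1 0" --pt "-0.019 0.19 0 0 0 -0.12 0" --pt "-0.019 0.19 0 0 0 -0.12 0"

```text
time: 5.7
tool_pos: [0.5334, -0.0392, 0.0869]
ee_rot: [3.14, 0.0, 1.538]
wrist_force: [-0.1, -0.7, 0.4]
width: 0.0006
finger_force: 0.2
```

Request:
servo_tool --pt "0 0.015 0 0 0 0 0" --pt "0 0.03 0 0 0 0 0" --pt "0 0.045 0 0 0 0 0" --pt "0 0.045 0 0 0 0 0"

```text
time: 6.03
tool_pos: [0.5345, -0.0393, 0.0863]
ee_rot: [-3.136, 0.0, 1.537]
wrist_force: [-9.9, 0.3, 7.1]
width: 0.0008
finger_force: 4.8
```

```bash
python3 - <<'E'
from h import *
o=robot.get_obs(); print(o["tool_pos"],o["ee_rot"],o["wrist_force"])
cv2.imwrite("pics/s3.png",np.vstack([cv2.resize(robot.snapshot(n)[v:v+100,u:u+133,::-1],None,fx=4.5,fy=3,interpolation=cv2.INTER_CUBIC) if 0 else cv2.resize(robot.snapshot(n)[v:v+85,u:u+220,::-1],None,fx=3.5,fy=3.5,interpolation=cv2.INTER_CUBIC) for n,u,v in (("scene",230,170),("side",200,220))]))
E
```

```text
[ 0.53454278 -0.03931192  0.0863275 ] [-3.13563719e+00  1.79970126e-04  1.53746702e+00] [-9.88609132  0.27169195  7.11371927]
```

View pics/s3.png

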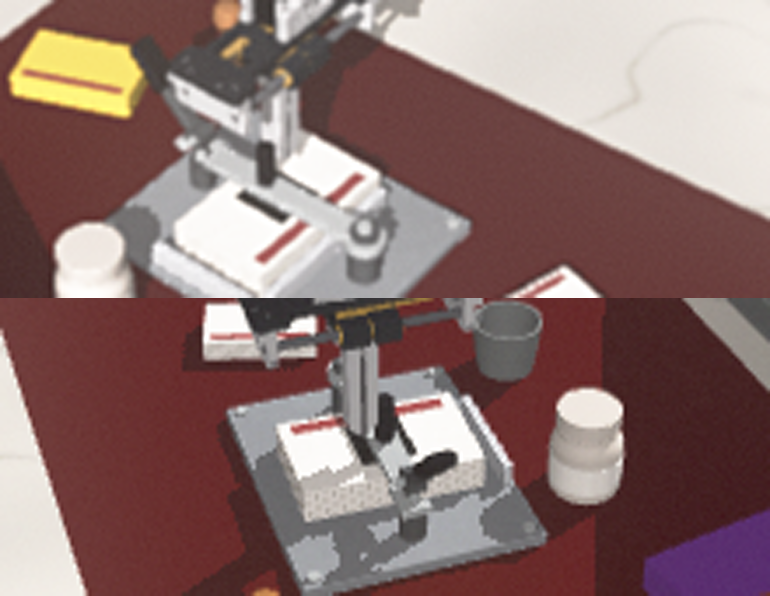

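The strap is at its stop: 10 N reaction, TCP where the model predicts, and the slot is round the lever's stud in both views. Next I back off and rise.

Request:
servo_tool --pt "0 -0.15 0 0 0 0 0" --pt "0 -0.3 0 0 0 0 0" --pt "0 -0.3 -0.2 0 0 0 0" --pt "0 -0.3 -0.5 0 0 0 0" --pt "0 -0.3 -0.8 0 0 0 0" --pt "0 -0.3 -0.8 0 0 0 0" --pt "0 -0.3 -0.8 0 0 0 0"

```text
time: 6.72
tool_pos: [0.5088, -0.0387, 0.1683]
ee_rot: [3.135, 0.001, 1.538]
wrist_force: [-0.2, 0.9, 0.1]
width: 0.0004
finger_force: 0.0
```

```bash
python3 - <<'E'
from h import *
from scipy.spatial.transform import Rotation as Ro
o=robot.get_obs(); p=np.array(o["tool_pos"]); print(p,o["ee_rot"],o["wrist_force"])
R=Ro.from_euler('xyz',o["ee_rot"]).as_matrix()
im=robot.snapshot("wrist"); cv2.imwrite("pics/w1.png",im[:,:,::-1])
h=np.array([.5521,-.1096]); e=np.array([-.0303,-1])
for out,z in ((.028,.17),):
    t=np.r_[h+e*out,z]; print(np.round(R.T@(t-p)/.1,3))
E
```

```text
[ 0.50881844 -0.03871926  0.16831378] [3.13484103e+00 9.57451249e-04 1.53772465e+00] [-0.19895136  0.92322695  0.09944641]
[-0.974  0.457 -0.013]
```

View pics/w1.png

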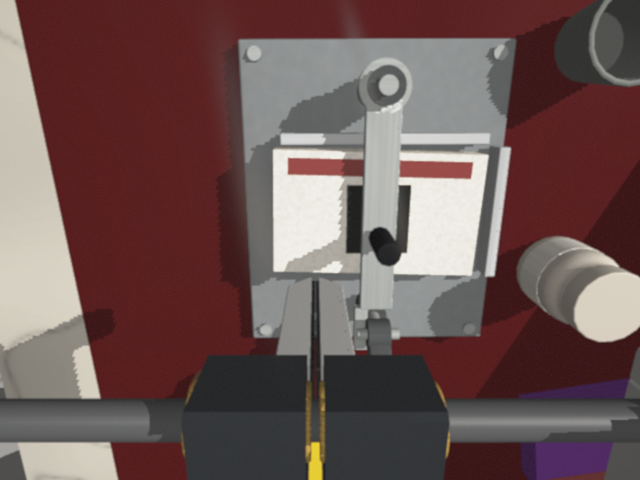

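The strap lies home from the nut (388,85) to the lever stud (378,325). The stack is in its place and the fingers are clear. I move above the lever's inner face.

Request:
servo_tool --pt "-0.3 0.15 -0.1 0 0 0 0" --pt "-0.6 0.3 -0.1 0 0 0 0" --pt "-0.97 0.46 -0.1 0 0 0 0" --pt "-0.97 0.46 -0.1 0 0 0 0" --pt "-0.97 0.46 -0.1 0 0 0 0"

```text
time: 7.18
tool_pos: [0.5492, -0.1382, 0.1726]
ee_rot: [-3.137, -0.002, 1.535]
wrist_force: [0.1, 0.2, -0.6]
width: 0.0005
finger_force: 0.0
```

```bash
python3 - <<'E'
from h import *
from scipy.spatial.transform import Rotation as Ro
o=robot.get_obs(); p=np.array(o["tool_pos"]); print(p,o["ee_rot"],o["wrist_force"])
R=Ro.from_euler('xyz',o["ee_rot"]).as_matrix()
h=np.array([.5521,-.1096]); e=np.array([-.0303,-1]); r=.07
for a in np.r_[1.05,.95,.85:-.16:-.1]:
    out=r*np.cos(a)-.006*np.sin(a)-.008; z=.066+r*np.sin(a)+.006*np.cos(a)+.017
    print(round(a,2),round(out,3),round(z,3),np.round(R.T@(np.r_[h+e*out,z]-p)/.1,3))
cv2.imwrite("pics/s4.png",np.vstack([cv2.resize(robot.snapshot(n)[v:v+85,u:u+140,::-1],None,fx=3.5,fy=3.5,interpolation=cv2.INTER_CUBIC) for n,u,v in (("scene",230,160),("side",250,220))]))
E
```

```text
[ 0.54915854 -0.13821009  0.1726136 ] [-3.13721797e+00 -1.59648091e-03  1.53504595e+00] [ 0.10039644  0.17925332 -0.579767  ]
1.05 0.022 0.147 [0.07  0.021 0.259]
0.95 0.028 0.143 [0.008 0.022 0.292]
0.85 0.034 0.14 [-0.051  0.022  0.33 ]
0.75 0.039 0.135 [-0.105  0.023  0.375]
0.65 0.044 0.13 [-0.155  0.023  0.424]
0.55 0.049 0.125 [-0.199  0.024  0.479]
0.45 0.052 0.119 [-0.238  0.024  0.537]
0.35 0.056 0.113 [-0.271  0.025  0.599]
0.25 0.058 0.106 [-0.298  0.025  0.664]
0.15 0.06 0.099 [-0.318  0.026  0.732]
0.05 0.062 0.092 [-0.331  0.026  0.801]
-0.05 0.062 0.085 [-0.337  0.026  0.871]
-0.15 0.062 0.078 [-0.336  0.027  0.941]
```

View pics/s4.png

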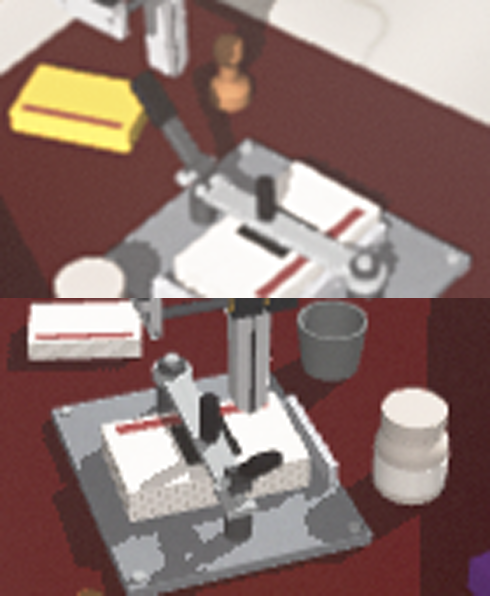

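The fingertips hang above the lever's inner face, with the strap at its stop. I now push the paddle down along its arc.

Request:
servo_tool --pt "0 0.02 0.15 0 0 0 0" --pt "0 0.02 0.29 0 0 0 0" --pt "-0.05 0.02 0.33 0 0 0 0" --pt "-0.105 0.02 0.375 0 0 0 0" --pt "-0.155 0.02 0.425 0 0 0 0" --pt "-0.2 0.02 0.48 0 0 0 0" --pt "-0.24 0.02 0.54 0 0 0 0" --pt "-0.27 0.025 0.6 0 0 0 0" --pt "-0.3 0.025 0.66 0 0 0 0" --pt "-0.32 0.025 0.73 0 0 0 0" --pt "-0.33 0.025 0.8 0 0 0 0" --pt "-0.335 0.025 0.84 0 0 0 0"

```text
time: 8.28
tool_pos: [0.5513, -0.1713, 0.0911]
ee_rot: [3.141, 0.001, 1.538]
wrist_force: [-3.3, 1.0, 4.1]
width: 0.0003
finger_force: 2.3
```

Request:
servo_tool --pt "0 0 0.03 0 0 0 0" --pt "0 0 0.05 0 0 0 0" --pt "0 0 0.06 0 0 0 0" --pt "0 0 0.06 0 0 0 0"

```text
time: 8.62
tool_pos: [0.5513, -0.1717, 0.0863]
ee_rot: [3.141, 0.002, 1.538]
wrist_force: [-3.7, -0.7, 5.6]
width: 0.0005
finger_force: 2.9
```

Request:
servo_tool --pt "0 0 0.03 0 0 0 0" --pt "0 0 0.05 0 0 0 0" --pt "0 0 0.05 0 0 0 0"

```text
time: 8.87
tool_pos: [0.5515, -0.1718, 0.0858]
ee_rot: [3.139, 0.003, 1.538]
wrist_force: [-10.1, 1.7, 22.8]
width: 0.0005
finger_force: 10.9
```

The reaction is 23 N, so the lever is at its hard stop. I retreat straight up.

Request:
servo_tool --pt "0 0 -0.1 0 0 0 0" --pt "0 0 -0.3 0 0 0 0" --pt "0 0 -0.6 0 0 0 0" --pt "0 0 -1 0 0 0 0" --pt "0.6 0 -1 0 0 0 0" --pt "1 0 -1 0 0 0 0" --pt "1 0 -1 0 0 0 0" --pt "1 0 -1 0 0 0 0" --pt "1 0 -1 0 0 0 0"

```text
time: 9.62
tool_pos: [0.5549, -0.0705, 0.1801]
ee_rot: [3.141, 0.001, 1.54]
wrist_force: [0.2, -0.5, -0.1]
width: 0.0004
finger_force: 0.0
```

```bash
python3 - <<'E'
from h import *
o=robot.get_obs(); print(o["tool_pos"],o["wrist_force"],o["time"])
cv2.imwrite("pics/s5.png",np.vstack([cv2.resize(robot.snapshot(n)[v:v+100,u:u+200,::-1],None,fx=3,fy=3,interpolation=cv2.INTER_CUBIC) for n,u,v in (("scene",230,160),("side",220,230))]))
E
```

```text
[ 0.55487766 -0.07047388  0.18006312] [ 0.1664118  -0.50445837 -0.11007006] 9.6167
```

View pics/s5.png

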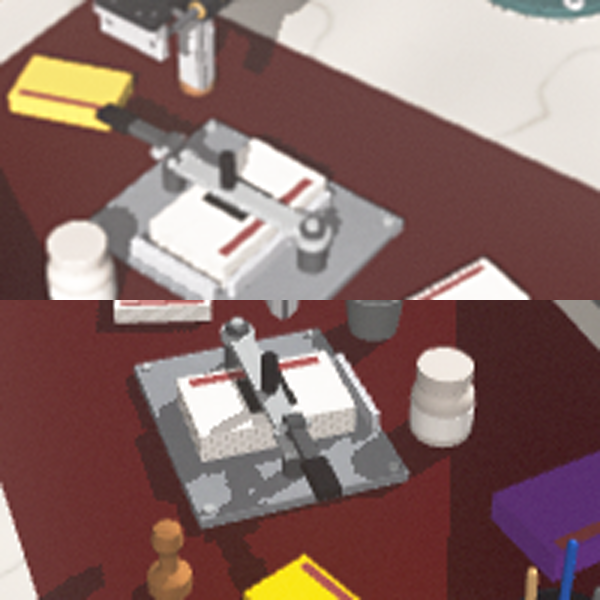

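The lever lies level along the press's -y, with its tip at about (265,197) in the scene picture. The fingertip height at the stop (69 mm) matches the model. The strap is home, the stack and other things are in place and the arm is clear, so I hand in.

```bash
python3 -c "
from h import *
print(robot.close_job())"
```

```text
the job is handed in; nothing more can be done
None
```

I pushed the strap home against its stop, then pushed the cam lever down to its hard stop. The last pictures show the slips and the bystanders in view where they were, and I have handed the job in; no verdict came back.

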